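# Turn the forming block groove-up and light it

### The job

Roll the hexagonal wooden forming block over on its two steel bearers, one face at a time, letting go so that it rests on each face, until its grooved face is flat on top; keep it low over the bearers. Then aim the bench lamp by its ball knob so that it points straight at the middle of the groove. Leave the block lying across both bearers, let go of everything, and leave the other things on the bench where they are.

Things in the scene. Friction and masses are not known exactly. Their poses are not given: they have to be found in the camera images.
- block_center (a point): centre of the forming block: pale wooden regular hexagonal prism, 200 mm long (along x), 48 mm across flats, 27.7 mm wide flats, 0.3 kg, lying on a flat across both bearers, this point 24 mm above their tops. Fingers closing square on a slanting pair of flats must tilt 30 degrees sideways. One flat has a groove along its whole length, 14 mm wide, 8 mm deep; the others are plain
- groove (a point): middle of the grooved flat, level with that flat (24 mm from the block's axis). z points straight out of the flat, x along the block. At the start the flat faces the lamp's side (+y) and 30 degrees downward, so two rolls of 60 degrees, the block's top going towards -y (right-handed about this x), bring it to the top
- bearers: fixed rest, origin under its centre, on the bench: plywood board 190 x 240 mm, 12 mm thick, with two dark steel bars 24 mm wide, 220 mm long along y, at x = -68 and 68 mm, tops 50 mm above the bench. Lips 12 mm high, inner sides at y = -100 and 100 mm, stop the block. Between the bars (112 mm) are 38 mm of free height under the block for fingers
- lamp_pivot (a point): where the swivel (upright) and tilt (level) axes of the bench lamp's head cross, 240 mm above the bench. This frame turns with the head: the beam's middle line runs from here along -y, the knob is on +y, x is the tilt axis. Shade 84 mm across, mouth 62 mm ahead; yoke 76 mm wide; fixed post, foot 116 mm across. Stiff joints stay where left
- lamp_knob (a point): centre of the lamp's black ball knob, 26 mm across, on a 10 mm rod straight behind the head, 110 mm from the pivot point exactly opposite to the beam. Moved over a sphere about the pivot it turns both joints; it takes 2 to 3 N
- lamp_swivel (a joint): lamp swivel, rad, right-handed about vertical: at 0 the lamp points along -y of its foot (which itself stands turned by up to 0.2 rad either way), positive turns the beam towards +x; stops at -1.2 and 1.2
- lamp_tilt (a joint): lamp tilt, rad: 0 is level, positive points the beam downward and raises the knob; stops at -0.4 and 1.0
- hammer: bystander, not to be disturbed: a hammer lying flat near the lamp, about 300 mm long
- copper_bowl: bystander, not to be disturbed: a copper bowl, 110 mm across, 45 mm high
- flux_jar: bystander, not to be disturbed: a closed jar, 60 mm across, 80 mm high
- brass_stub: bystander, not to be disturbed: a brass cylinder standing up, 36 mm across, 50 mm high
- wrench: bystander, not to be disturbed: a wrench lying flat
- hardwood_wedge: bystander, not to be disturbed: a dark wooden block, 90 x 40 x 30 mm
- rivet_cup: bystander, not to be disturbed: a steel cup, 70 mm across, 70 mm high
Mind the look-alikes: they are no part of the job. Leave any orange look-alike of the part that bears block_center alone.

How it is judged (in metres and radians):
On the way, in this order (a step that is already met when the one before it is completed fails the run):
1. the block has been rolled over by one face and rests free on the bearers, its groove facing sideways and 30 degrees up (angle between groove's own z axis and vertical between 0.95 and 1.15 rad and x of block_center in the frame of bearers between -0.035 and 0.035 m and y of block_center in the frame of bearers between -0.09 and 0.09 m and z of block_center in the frame of bearers between 0.068 and 0.079 m and angle between the x axis of bearers and the x axis of groove, either way round below 0.4 rad and linear speed of block below 0.02 m/s and angular speed of block below 0.1 rad/s and contact force between the fingers and block below 0.2 N), for 0.15 s.
2. the block has been rolled over by another face and rests free on the bearers with its groove on top (angle between groove's own z axis and vertical below 0.07 rad and x of block_center in the frame of bearers between -0.035 and 0.035 m and y of block_center in the frame of bearers between -0.09 and 0.09 m and z of block_center in the frame of bearers between 0.068 and 0.079 m and angle between the x axis of bearers and the x axis of groove, either way round below 0.4 rad and linear speed of block below 0.02 m/s and angular speed of block below 0.1 rad/s and contact force between the fingers and block below 0.2 N), for 0.15 s.
3. after that, the lamp points at the middle of the groove (x of groove in the frame of lamp_pivot between -0.03 and 0.03 m and z of groove in the frame of lamp_pivot between -0.03 and 0.03 m and y of groove in the frame of lamp_pivot below -0.1 m), for 0.2 s.
At the end, for the whole second after the job is handed in: Block at rest, grooved flat on top (0.07 rad), across both bearers: within 35 mm along its length and 90 mm along the bearers of their centre, under 0.4 rad from square. Lamp still, its beam line within 30 mm (sideways, and up or down) of the middle of the groove (all of step 3 and angle between groove's own z axis and vertical below 0.07 rad and x of block_center in the frame of bearers between -0.035 and 0.035 m and y of block_center in the frame of bearers between -0.09 and 0.09 m and z of block_center in the frame of bearers between 0.068 and 0.079 m and angle between the x axis of bearers and the x axis of groove, either way round below 0.4 rad and linear speed of block below 0.02 m/s and angular speed of block below 0.1 rad/s and velocity of joint lamp_swivel between -0.03 and 0.03 rad/s and velocity of joint lamp_tilt between -0.03 and 0.03 rad/s); the robot touches nothing.
It fails at once if the block is lifted more than 60 mm above where it rests on the bearers (z of block_center in the frame of bearers above 0.134 m).
It fails at once if another thing on the bench (hammer, bowl, jar, brass stub, wrench, wooden block, cup) is moved by more than 40 mm (distance of any of hammer, copper_bowl, flux_jar, brass_stub, wrench, hardwood_wedge, rivet_cup from where it was at the start of the episode above 0.04 m).
It also fails if it takes over 67 s, if anything falls off the work surface, if the arm or the gripper's body presses on something with over 40 N, if the wrist force passes 120 N, or if a joint passes its speed limit or range.

### The arm

A 6-joint arm with a two-finger parallel gripper is mounted at the origin on the work surface. World frame = base frame: x ahead of the robot, y to its left, z up, the work surface at z = 0. Lengths are in mm, angles in rad, forces in N, time in s.
With the tool pointing down it reaches from about 425 to 925 mm from the base axis. Payload 12.5 kg.
Tool frame: the origin (TCP) lies at the very end of the fingers, on their centre line; the grasp point (between the pads) lies 19 mm behind it; z points along the fingers, y is the line along which they close (so a half turn about z gives the same grasp; the last joint's range is limited). The gripper opens to 85 mm and grips with 20 to 120 N. Pads are 22 mm wide; open, the fingers measure 114 mm over their backs; the gripper's body (76 mm by 85 mm) begins 54 mm behind the grasp point. The pads swing forward as they close: fully open they stand 13 mm farther back than shut.
Start: joints at [1.063, 0.491, 1.559, -0, 1.092, -0.106], TCP at [244.408, 575.25, 202.827] pointing down, gripper open.
Joint ranges: [-3.1, 3.1], [-0.84, 2.19], [0.05, 2.79], [-1.13, 4.28], [0.06, 2.93], [-2.69, 2.69]. Speed limits (rad/s): [2.22, 2.22, 2.79, 3.14, 3.14, 3.14].

### API

Orientations are given as a rotation vector (axis times angle).
In Python, from bench import r gives the robot as it stands.
- The arm moves only by the shell command python3 -m inch 'ROWS' [OPENING] [FORCE]. ROWS is JSON, a list of rows, each a list of 2 entries, a list of its own where there are three numbers: the shift along the world's x, y, z in cm, then the turn about the world's z in degrees. A call has 1 to 20 rows; each row shifts and turns the commanded pose from where the row before left it; what a row does not reach is not made up. A row lasts 1/8 s, in which the tool goes at most 62.5 mm and 10.7 degrees, less where a joint would pass 70% of its speed; a pose out of reach is approached as far as the arm can. A call is refused whole if a number of a shift passes 6.25 or a number of a turn 10.7, either way. A call with a gripper value outside its range is refused whole. OPENING is the closure in counts, from 0 (fully open) to 255 (shut), set as the call begins (- or left out, the last holds). The fingers move at their own pace and stop on an object; FORCE is the grip in N (left out, the last holds). Time passes only in rows, so rows that do not move let the fingers close. It gives the time, the measured TCP pose, the force and the opening at its end, in the units of the state.
- r.read_state(): the state, without advancing time (a new reading comes with each control period).
- r.get_image(name): name is "scene" or "side" or "wrist"; returns the picture (480x640x3 uint8, blue, green, red); there is no depth.
- r.camera_model(name): a dict with "mtx" (3x3 intrinsics, pixels), "rvec" (rotation vector, rad) and "tvec" (3), from world to camera coordinates, as OpenCV has them. Camera axes: x right, y down, z forward; pixel columns grow to the right and rows downward; lengths in mm; the calibration is good to about 2 mm. A picture is of the moment at which its call begins: read the wrist's pose just before it. camera_model takes no time and is no camera call; for the wrist camera it gives the pose at the moment of the call.
- r.close_job(): hands the job in, once; it reports no verdict.
The state is a dict: "time_s": time; "joint_positions": joint angles; "joint_vel": joint speeds; "tau": joint torques, N m; "tcp_pos": TCP position; "tcp_rot": TCP orientation; "ft_force": force on the tool from outside, world axes, zero at the start; "torque": the same for the moment, N m; "grip_width": finger opening in mm.
Only numpy, scipy, OpenCV 4.12 (cv2) and the standard library are available. Lean on these libraries where they do the work, as an engineer would, in place of code of your own. Each camera call takes 0.05 s, during which the arm holds its last target. There are 200 camera calls.

## Working session

There is one attempt and no reset: what is moved stays moved. The work goes in short steps, Python scripts to look and compute and a shell command to move; the robot and the scene stay as the last step left them, time stands still between calls to the robot, and variables do not carry over. Pictures are saved under pics/ and viewed, on a budget of 10 in all, crops included, one or two more only if the job needs it, and the job is handed in when it is done.

```bash
ls; mkdir -p pics
python3 - <<'E'
from bench import r
import cv2
s=r.read_state(); print(s)
for n in ("scene","side"):
    cv2.imwrite(f"pics/{n}0.png",r.get_image(n)); print(n,r.camera_model(n))
E
```

```text
pics
{'time_s': 0.0, 'joint_positions': array([ 1.06342953e+00,  4.91564144e-01,  1.55948296e+00,  2.77741498e-05,
        1.09170512e+00, -1.05630759e-01]), 'joint_vel': array([ 0.00014829, -0.00218671,  0.00071591, -0.00017684,  0.0006917 ,
       -0.00258188]), 'tau': array([ 1.92071617e-03, -6.18433928e+01, -2.61588103e+01, -3.96347139e-05,
        4.05328930e-03,  2.03457057e-05]), 'tcp_pos': array([244.24145192, 575.00221131, 202.21337454]), 'tcp_rot': array([-6.26755617e-01, -3.07805670e+00,  1.72467664e-03]), 'ft_force': array([ 0.02238657, -0.56058842, -0.14495058]), 'torque': array([-0.00364446,  0.02139738,  0.03557143]), 'grip_width': 85.59331853091635}
scene {'mtx': array([[443.84915891,   0.        , 321.04402406],
       [  0.        , 443.84915891, 242.30923892],
       [  0.        ,   0.        ,   1.        ]]), 'rvec': array([ 2.09424977,  0.65409584, -0.35471057]), 'tvec': array([-415.2477128 ,  -50.89659171, 1253.88306648])}
side {'mtx': array([[488.72145084,   0.        , 315.91948534],
       [  0.        , 488.72145084, 246.47956259],
       [  0.        ,   0.        ,   1.        ]]), 'rvec': array([ 2.32418178, -0.63706133,  0.24287165]), 'tvec': array([-477.32255179,  273.75719661, 1180.70479203])}
```

View pics/scene0.png

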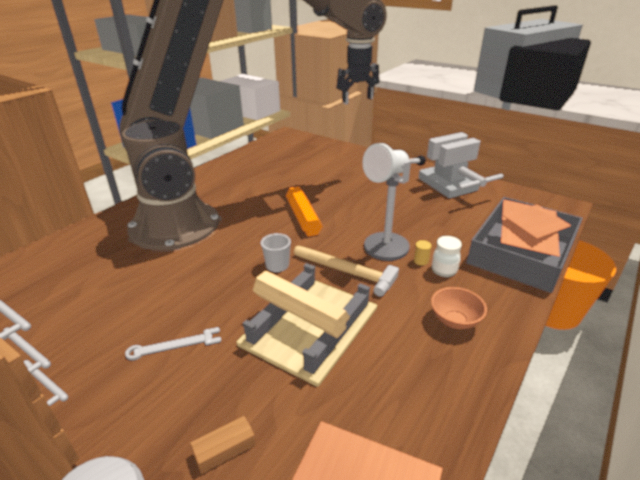

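View pics/side0.png

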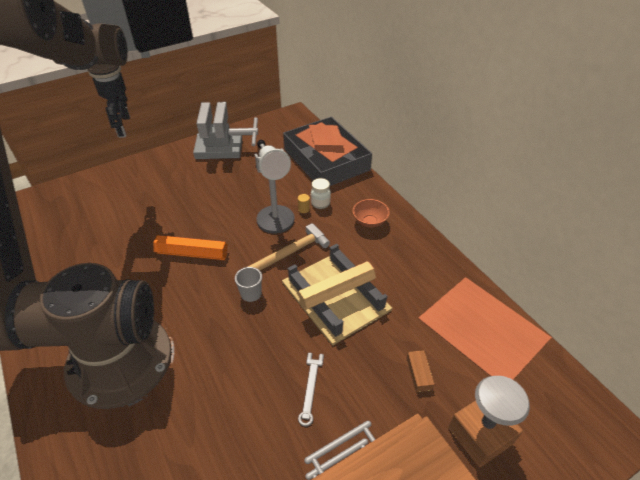

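```bash
cat > h.py <<'E'
import numpy as np, cv2
from bench import r
def cam(n):
    m=r.camera_model(n); R=cv2.Rodrigues(m["rvec"])[0]; return m["mtx"],R,m["tvec"]
def ray(c,p):
    K,R,t=c; d=R.T@np.linalg.solve(K,[p[0],p[1],1]); return -R.T@t,d/np.linalg.norm(d)
def plane(c,p,z):
    o,d=ray(c,p); return o+d*(z-o[2])/d[2]
def tri(cs,ps):
    A=np.zeros((3,3));b=np.zeros(3)
    rs=[ray(c,p) for c,p in zip(cs,ps)]
    for o,d in rs:
        M=np.eye(3)-np.outer(d,d);A+=M;b+=M@o
    x=np.linalg.solve(A,b); return x,[round(float(np.linalg.norm((np.eye(3)-np.outer(d,d))@(x-o))),1) for o,d in rs]
def proj(c,X):
    K,R,t=c; q=K@(R@np.asarray(X,float)+t); return q[:2]/q[2]
E
python3 - <<'E'
import cv2, numpy as np
a=cv2.imread("pics/scene0.png");b=cv2.imread("pics/side0.png")
def t(i,x,y,w,h): return cv2.resize(i[y:y+h,x:x+w],(400,300),interpolation=cv2.INTER_CUBIC)
cv2.imwrite("pics/m0.png",np.vstack([np.hstack([t(a,230,255,160,120),t(b,270,235,133,100)]),np.hstack([t(a,350,130,100,75),t(b,230,130,100,75)])]))
E
```

```text
(no output)
```

View pics/m0.png

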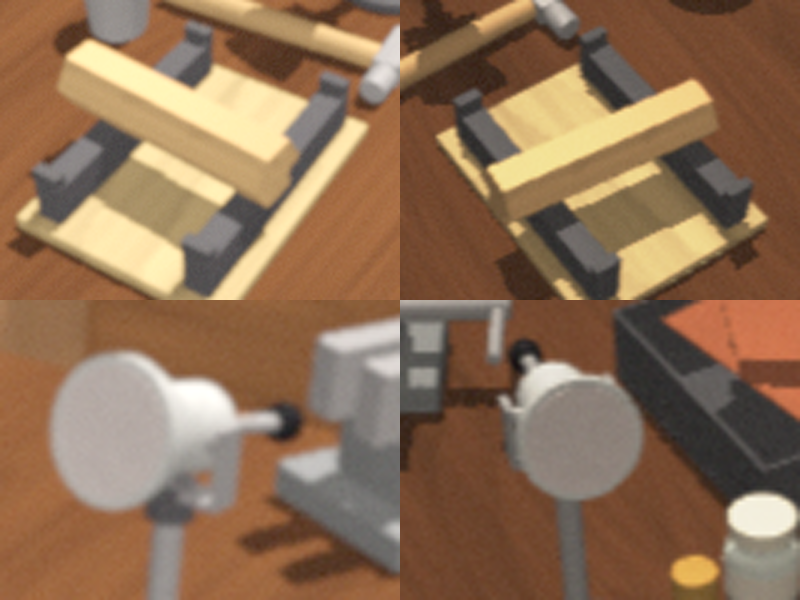

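Run:
```python
from h import *
np.set_printoptions(precision=1,suppress=True)
a,b=cam("scene"),cam("side")
S=lambda u,v:(230+u/2.5,255+v/2.5)
D=lambda u,v:(270+(u-400)/3.008,235+v/3)
LS=lambda u,v:(350+u/4,130+(v-300)/4)
LD=lambda u,v:(230+(u-400)/4,130+(v-300)/4)
print("cams",ray(a,(320,240))[0],ray(b,(320,240))[0])
print("blk",tri([a,b],[S(178,122),D(602,150)]))
print("knob",tri([a,b],[LS(285,420),LD(523,355)]))
print("mouth",tri([a,b],[LS(110,432),LD(581,438)]))
print("board scene",[plane(a,S(*p),12)[:2] for p in [(18,220),(365,125)]],"side",[plane(b,D(*p),12)[:2] for p in [(437,137),(767,218)]])
print("block top far edge scene z98",[plane(a,S(*p),98) for p in [(85,40),(300,145)]])
print("block top edge side z98",[plane(b,D(*p),98) for p in [(488,173),(692,80)]])
print("foot scene/side",plane(a,(387,243),10),plane(b,(275,217),10))
for n,p,q,z in [("jar",(447,242),(321,186),80),("stub",(424,246),(304,199),50),("bowl",(459,305),(371,211),45),("cup",(276,243),(249,277),70),("hamhead",(387,281),(318,237),15),("hamend",(296,250),(252,268),15)]:
    print(n,plane(a,p,z),plane(b,q,z))
```

```text
cams [ 953.  -630.8  664.1] [ 110.3 -761.9 1050.8]
blk (array([ 544.9, -122.6,   71.5]), [0.3, 0.3])
knob (array([570.7, 341.5, 210.6]), [0.5, 0.5])
mouth (array([536.6, 177. , 256.7]), [0.6, 0.6])
board scene [array([ 468.5, -232. ]), array([638.9,  17. ])] side [array([451. ,   4.8]), array([ 653.5, -219.9])]
block top far edge scene z98 [array([ 439.7, -108.7,   98. ]), array([ 651.6, -114.1,   98. ])]
block top edge side z98 [array([ 440.8, -113. ,   98. ]), array([ 640. , -115.1,   98. ])]
foot scene/side [546.3 242.   10. ] [549.5 239.1  10. ]
jar [702.7 230.5  80. ] [703.3 221.2  80. ]
stub [650.7 227.4  50. ] [645.4 225.8  50. ]
bowl [794.1  79.7  45. ] [794.1  80.8  45. ]
cup [367.1  14.4  70. ] [363.7  16.8  70. ]
hamhead [621.7  98.9  15. ] [617.   94.1  15. ]
hamend [374.7  78.5  15. ] [398.8  85.4  15. ]
```

```bash
python3 -m inch '[[[0,0,5],0],[[0,0,5],0],[[1,-3,5],1.6],[[2,-5,0],1.6],[[2.2,-5,0],1.6],[[2.2,-5,0],1.6],[[2.2,-5,0],1.6],[[2.2,-5,0],1.6],[[2.2,-5,0],1.6],[[2.2,-5,0],1.6],[[2.2,-5,0],1.6],[[2.2,-5,0],1.6],[[2.2,-5,0],1.6],[[2.2,-5,0],1.6],[[2.2,-5,-2],1.6],[[2.2,-4,-2],2],[[0,0,0],0],[[0,0,0],0]]' 0 20
python3 - <<'E'
from h import *
s=r.read_state(); print(s['tcp_pos'],cv2.Rodrigues(s['tcp_rot'])[0].round(3), s['ft_force'])
c=cam("wrist"); cv2.imwrite("pics/w1.png",r.get_image("wrist"))
import pickle; pickle.dump(c,open("w1.pkl","wb"))
E
```

```text
time_s: 2.35
tcp_pos: [538.2, -94.5, 312.8]
tcp_rot: [-0.007, -3.141, -0.001]
ft_force: [0.3, 0.6, 0.5]
grip_width: 85.4
[538.17863718 -94.47847618 312.81573258] [[-1.     0.004 -0.   ]
 [ 0.004  1.     0.   ]
 [ 0.     0.    -1.   ]] [0.26413283 0.55830894 0.54326775]
```

View pics/w1.png

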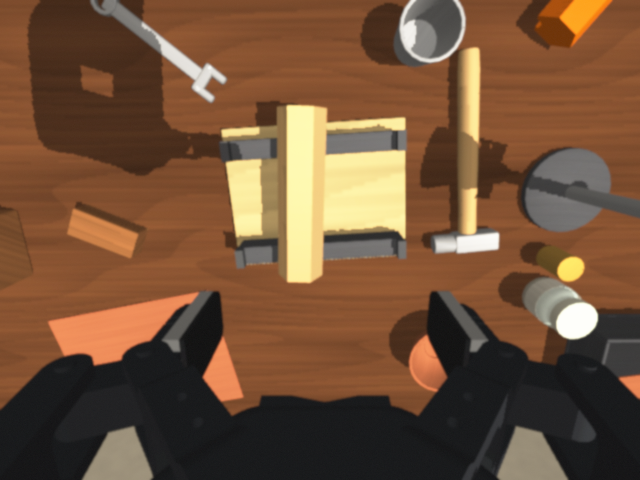

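Run:
```python
from h import *
import pickle; c=pickle.load(open("w1.pkl","rb"))
np.set_printoptions(precision=1,suppress=True)
for n,p,z in [("L",(278.5,193),74),("R",(325.5,193),74),("L0",(278,110),74),("L1",(279,275),74),("R0",(327,110),74),("R1",(324,275),74),("endA",(302,104),86),("endB",(302,282),86)]: print(n,plane(c,p,z)[:2])
for p in [(221,130),(405,118),(407,258),(237,267)]: print(plane(c,p,12)[:2])
for p in [(232,150),(397,139),(243,252),(398,245)]: print("bar end",plane(c,p,56)[:2])
a,b=cam("scene"),cam("side")
print("vise",plane(a,(455,185),0),plane(b,(218,150),0), "vise top at y=330?",tri([a,b],[(453,140),(213,110)]))
```

```text
L [ 537.7 -149.3]
R [537.9 -93.5]
L0 [ 444.6 -146. ]
L1 [ 642.9 -153.1]
R0 [444.8 -91.5]
R1 [643.2 -95.8]
endA [ 439.3 -118.4]
endB [ 647.3 -123.1]
[ 465.4 -228.9]
[451.6   9.5]
[643.8  24.1]
[ 656.7 -222.6]
bar end [ 488.6 -205.3]
bar end [476.7  -8.3]
bar end [ 618.1 -201.2]
bar end [609.3   0.2]
vise [565.5 674.2   0. ] [537.2 661.9   0. ] vise top at y=330? (array([542.5, 655.5, 158.3]), [4.8, 4.8])
```

```bash
python3 -m inch '[[[0.5,-1.3,-4],-0.8],[[0,-1.4,-5],-0.7],[[0,0,-5],0],[[0,0,-5],0],[[0,0,-4],0],[[0,0,-3],0],[[0,0,-0.8],0],[[0,-0.4,0],0],[[0,-0.4,0],0],[[0,-0.3,0],0],[[0,0,0],0],[[0,0,0],0],[[0,0,0],0]]'
python3 - <<'E'
from h import *
a=r.get_image("scene");b=r.get_image("wrist")
cv2.imwrite("pics/m2.png",np.hstack([cv2.resize(a[240:390,230:430],(400,300)),cv2.resize(b,(400,300))]))
E
```

```text
time_s: 4.03
tcp_pos: [543.4, -132.7, 44.9]
tcp_rot: [0.047, 3.141, 0.0]
ft_force: [-0.0, -0.5, -0.4]
grip_width: 85.4
```

View pics/m2.png

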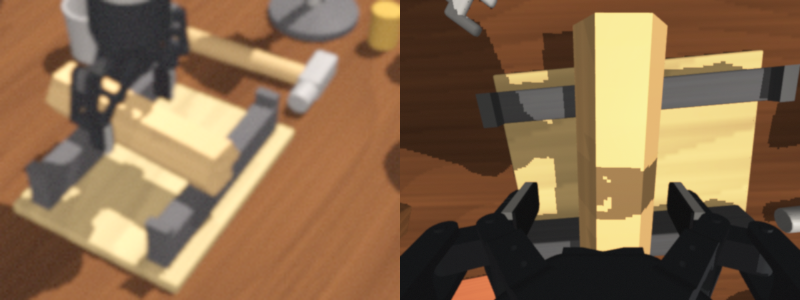

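```bash
python3 -m inch '[[[0,-0.2,0],0],[[0,-0.2,0],0],[[0,-0.12,0.17],0],[[0,-0.12,0.17],0],[[0,-0.13,0.17],0],[[0,-0.13,0.17],0],[[0,-0.15,0.15],0],[[0,-0.15,0.15],0],[[0,0,0],0],[[0,0,0],0]]'
python3 - <<'E'
from h import *
a=r.get_image("scene");b=r.get_image("side")
cv2.imwrite("pics/m3.png",np.hstack([cv2.resize(a[240:390,230:430],(400,300)),cv2.resize(b[225:345,260:420],(400,300))]))
E
```

```text
time_s: 5.38
tcp_pos: [543.4, -144.7, 54.6]
tcp_rot: [-0.047, -3.141, -0.0]
ft_force: [0.4, 0.1, -0.4]
grip_width: 85.3
```

View pics/m3.png

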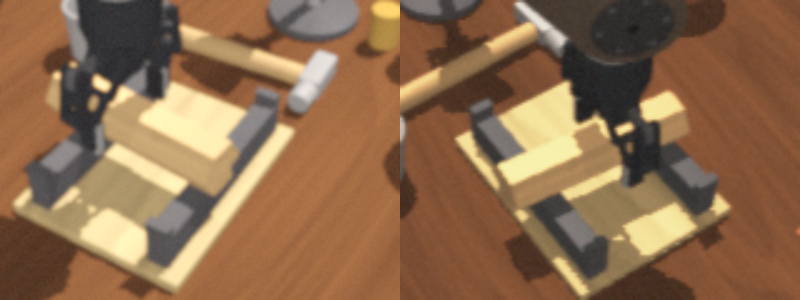

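```bash
python3 - <<'E'
import cv2, numpy as np
a=cv2.cvtColor(cv2.imread("pics/m2.png"),6)[:, :400];b=cv2.cvtColor(cv2.imread("pics/m3.png"),6)[:, :400]
for x in (150,180,210): 
    print(x); print(a[110:215:4,x]);print(b[110:215:4,x])
E
python3 - <<'E'
from h import *
b=r.get_image("wrist"); cv2.imwrite("pics/w4.png",b)
E
```

```text
150
[197 231 243 243 218 171 166 170 173 173 173 169 163 205 233 235 235 225
 171 144 149 155 158 160 161 161 157]
[228 243 243 242 217 170 165 168 174 172 172 168 160 205 232 234 234 224
 171 145 149 154 155 158 160 158 155]
180
[227 232 240 242 242 241 242 237 205 169 170 172 175 171 173 168 162 215
 241 237 199 122  82 110 139 143 141]
[226 231 239 241 241 241 240 237 204 168 168 171 174 172 172 168 161 215
 240 236 200 118  82 110 138 142 140]
210
[237 235 234 234 236 238 240 239 239 239 239 235 199 167 165 167 165 164
 166 165 160 125  76  77  74 104 137]
[237 234 232 234 235 238 239 238 238 238 238 234 198 167 165 164 164 160
 161 163 159 124  79  78  74 100 137]
```

View pics/w4.png

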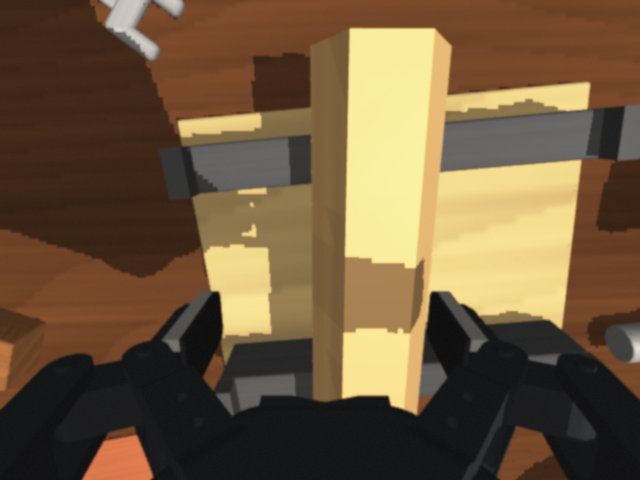

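Run:
```python
from h import *
np.set_printoptions(precision=1,suppress=True)
c=cam("wrist"); s=r.read_state(); print(ray(c,(320,240)),s['tcp_pos'])
T=s['tcp_pos']
for dz in (0,13,19,32,45):
  print(dz,[proj(c,T+[dx,dy,dz]) for dx,dy in ((-11,42.7),(11,42.7),(-11,-42.7),(11,-42.7))])
for p in [(313,100),(311,45),(449,45),(435,250),(313,250),(350,28),(434,28)]: print(p,plane(c,p,74)[:2],plane(c,p,98)[:2])
```

```text
(array([ 472.3, -142.9,  225.5]), array([ 0.3, -0. , -1. ])) [ 543.4 -144.7   54.6]
0 [array([406.6, 248.9]), array([405. , 287.6]), array([242.5, 253.5]), array([246.4, 292. ])]
13 [array([412.6, 257.7]), array([410.8, 298.9]), array([236.5, 262.6]), array([240.9, 303.5])]
19 [array([415.8, 262.2]), array([413.8, 304.6]), array([233.3, 267.3]), array([238. , 309.3])]
32 [array([423.4, 273.1]), array([420.9, 318.5]), array([225.8, 278.6]), array([231.2, 323.5])]
45 [array([432.3, 286. ]), array([429.3, 334.8]), array([216.9, 291.9]), array([223.1, 340.2])]
(313, 100) [ 460.2 -147.2] [ 462.1 -146.5]
(311, 45) [ 440.  -147.2] [ 445.1 -146.5]
(449, 45) [441.6 -93.2] [ 446.4 -101. ]
(435, 250) [526.5 -93.5] [ 517.9 -101.4]
(313, 250) [ 524.8 -149.7] [ 516.5 -148.6]
(350, 28) [ 434.5 -131.9] [ 440.5 -133.6]
(434, 28) [435.5 -99.4] [ 441.3 -106.3]
```

Run:
```python
from h import *
a,b=cam("scene"),cam("side")
print(tri([a,b],[(277.5,315),(352.8,299)]))
T=r.read_state()['tcp_pos']
for dz in (0,13,30): print(dz,[proj(a,T+[0,-45,dz]),proj(b,T+[0,-45,dz])])
```

```text
(array([ 544.125525  , -192.98281989,   95.592831  ]), [1.2, 1.2])
0 [array([279.29673355, 330.3188643 ]), array([350.83808846, 307.6172489 ])]
13 [array([278.87359837, 325.36225661]), array([351.08968115, 304.52573447])]
30 [array([278.30881421, 318.74637211]), array([351.4247632, 300.4083215])]
```

```bash
python3 -m inch '[[[0,0.6,4],0],[[0,0,4],0],[[0,1,2],-10],[[0,1,0],-10],[[0,1,0],-10],[[0,1,0],-10],[[0,1,0],-10],[[0,1,0],-10],[[0,1,0],-10],[[0,0.6,0],-10],[[0,0,0],-10],[[0,0,-4],0],[[0,0,-4],0],[[0,0,-1.2],0],[[0,0,0],0],[[0,0,0],0],[[0,0,0],0]]' 255 30
python3 - <<'E'
from h import *
np.set_printoptions(precision=2,suppress=True)
s=r.read_state(); print(s['joint_positions'],s['ft_force']); 
a=r.get_image("scene");b=r.get_image("side")
cv2.imwrite("pics/m5.png",np.hstack([cv2.resize(a[240:390,230:430],(400,300)),cv2.resize(b[225:345,260:420],(400,300))]))
for n in ("scene","side"):
  T=s['tcp_pos'];c=cam(n);print(n,proj(c,T),proj(c,T+[0,0,13]))
E
```

```text
time_s: 7.65
tcp_pos: [544.0, -62.9, 63.8]
tcp_rot: [2.253, 2.187, 0.002]
ft_force: [-0.1, 0.9, -0.3]
grip_width: 0.1
[-0.24  0.57  1.89  0.    0.69 -0.21] [-0.12  0.87 -0.34]
scene [318.28 290.34] [318.21 285.49]
side [324.6  271.44] [324.64 268.24]
```

View pics/m5.png

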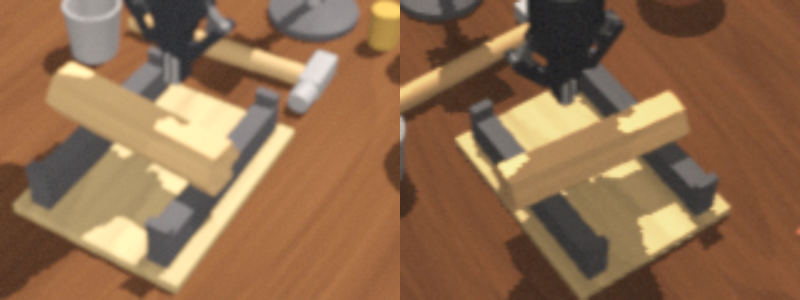

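```bash
python3 -m inch '[[[0,-0.9,-1],0],[[0,-0.6,-1],0],[[0,-0.3,0],0],[[0,0,0],0],[[0,-0.1,0],0],[[0,-0.1,0],0],[[0,-0.1,0.1],0],[[0,-0.12,0.17],0],[[0,-0.12,0.17],0],[[0,-0.13,0.17],0],[[0,-0.13,0.17],0],[[0,0,0],0],[[0,0,0],0]]'
python3 - <<'E'
from h import *
a=r.get_image("scene");b=r.get_image("side");w=r.get_image("wrist")
cv2.imwrite("pics/m6.png",np.hstack([cv2.resize(a[240:390,230:430],(400,300)),cv2.resize(b[225:345,260:420],(400,300))]))
E
```

```text
time_s: 9.38
tcp_pos: [543.4, -88.7, 50.4]
tcp_rot: [2.255, 2.188, 0.0]
ft_force: [-0.3, 0.5, -0.6]
grip_width: 0.3
```

View pics/m6.png

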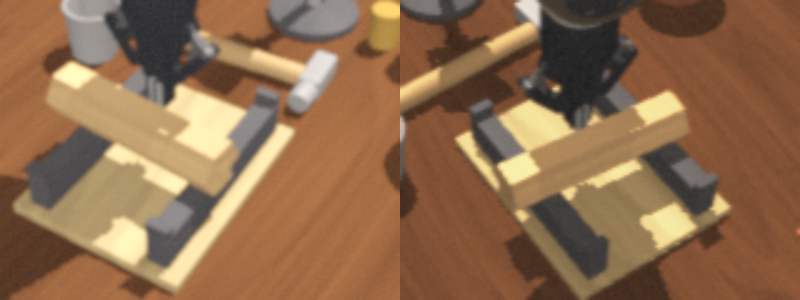

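```bash
cat > chk.py <<'E'
from h import *
# near (+x) end of block: edge rows along scene columns 330..340 vs first picture
a0=cv2.imread("pics/scene0.png"); a=r.get_image("scene")
g=lambda i:cv2.cvtColor(i,6)[300:350,315:350].astype(np.float32)
print("shift px",cv2.phaseCorrelate(g(a0),g(a)), "diff",float(np.abs(g(a0)-g(a)).mean()))
s=r.read_state(); print(s['tcp_pos'].round(1),s['ft_force'].round(2))
E
python3 chk.py
python3 -m inch '[[[0,-0.1,-0.5],0],[[0,-0.1,0],0],[[0,-0.1,0],0],[[0,-0.1,0],0],[[0,0,0],0]]'; python3 chk.py
python3 -m inch '[[[0,-0.1,0],0],[[0,-0.1,0],0],[[0,-0.1,0],0],[[0,-0.1,0],0],[[0,0,0],0]]'; python3 chk.py
```

```text
shift px ((0.03239894150225453, -0.017490325057483602), 0.8558118258582221) diff 7.926856994628906
[543.4 -88.7  50.4] [ 0.18  0.36 -0.93]
time_s: 10.2
tcp_pos: [544.5, -91.4, 47.3]
tcp_rot: [2.253, 2.187, 0.004]
ft_force: [0.1, 14.4, 22.0]
grip_width: -0.1
shift px ((-0.8594242186522258, 0.8019257836960847), 0.727681860393948) diff 11.482285499572754
[544.5 -91.5  47.3] [-0.36 14.64 21.47]
time_s: 10.88
tcp_pos: [544.5, -95.5, 47.3]
tcp_rot: [2.253, 2.187, 0.004]
ft_force: [-1.3, 13.6, 22.4]
grip_width: -0.1
shift px ((-0.6339899457112992, 0.16930348008683183), 0.37767068068186443) diff 16.122285842895508
[544.5 -95.4  47.2] [-0.1  15.05 22.78]
```

```bash
python3 -m inch '[[[0,0.3,0.5],0],[[0,0.8,0],0],[[0,0.7,-0.8],0],[[0,0,-1],0],[[0,0,0],0],[[0,0,0],0]]'; python3 chk.py
python3 -m inch '[[[0,-0.3,0],0],[[0,-0.2,0],0],[[0,-0.2,0],0],[[0,0,0],0]]'; python3 chk.py
```

```text
time_s: 11.68
tcp_pos: [543.4, -78.9, 32.2]
tcp_rot: [-2.255, -2.187, 0.0]
ft_force: [-0.6, 0.4, -0.1]
grip_width: -0.4
shift px ((-0.6043918388009288, 0.39237919237868013), 0.41803817007276745) diff 14.854857444763184
[543.4 -79.   32.4] [-0.5   0.86  0.43]
time_s: 12.22
tcp_pos: [543.4, -85.9, 32.5]
tcp_rot: [2.255, 2.187, 0.0]
ft_force: [-0.1, 0.8, 0.6]
grip_width: -0.1
shift px ((-0.8149913032340912, 0.4038516871983191), 0.41674129486083983) diff 15.426285743713379
[543.4 -85.9  32.5] [0.15 0.4  0.41]
```

```bash
python3 -m inch '[[[0,-0.15,0],0],[[0,-0.15,0],0],[[0,-0.15,0],0],[[0,0,0],0]]'; python3 chk.py
python3 -m inch '[[[0,-0.15,0.17],0],[[0,-0.15,0.17],0],[[0,-0.15,0.17],0],[[0,-0.15,0.17],0],[[0,0,0],0]]'; python3 chk.py
python3 - <<'E'
from h import *
a=r.get_image("scene");b=r.get_image("side");w=r.get_image("wrist")
cv2.imwrite("pics/m7.png",np.vstack([np.hstack([cv2.resize(a[240:390,230:430],(400,300)),cv2.resize(b[225:345,260:420],(400,300))]),np.hstack([cv2.resize(w,(400,300))]*2)]))
E
```

```text
time_s: 12.78
tcp_pos: [543.4, -90.4, 32.4]
tcp_rot: [2.255, 2.188, 0.0]
ft_force: [0.5, -0.2, -0.7]
grip_width: 0.1
shift px ((-0.6178048911270899, 0.3631758171177921), 0.4295183870527479) diff 15.855428695678711
[543.4 -90.3  32.4] [ 0.31  0.06 -0.73]
time_s: 13.45
tcp_pos: [543.4, -96.3, 39.4]
tcp_rot: [2.255, 2.188, 0.0]
ft_force: [-0.4, 3.5, 1.1]
grip_width: 0.2
shift px ((-0.3282576419177623, 0.019082595053674822), 0.4796733718448215) diff 19.332571029663086
[543.4 -96.2  39.3] [0.56 2.47 2.13]
```

View pics/m7.png

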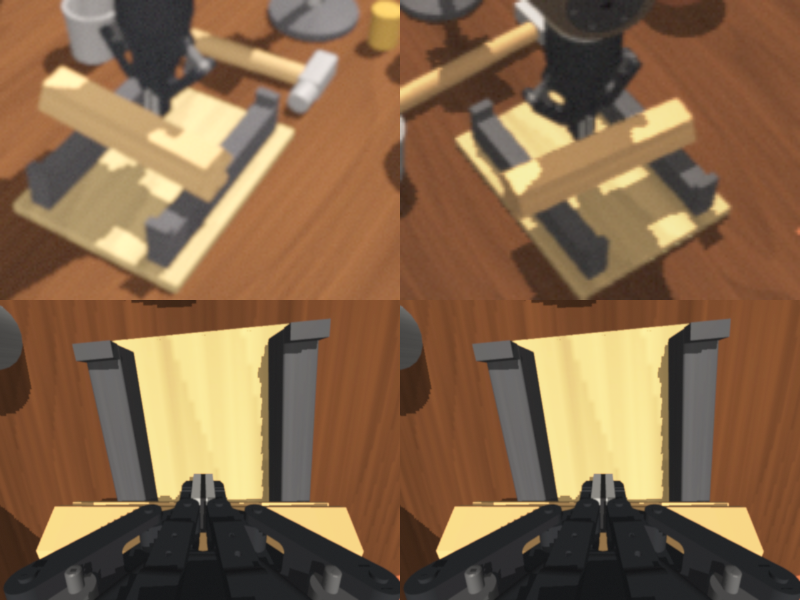

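```bash
cat >> chk.py <<'E'
G=cv2.cvtColor(a,6); print(G[294:346:2,336], G[294:346:2,328])
E
python3 chk.py
python3 -m inch '[[[0,-0.15,0.15],0],[[0,-0.15,0.15],0],[[0,-0.15,0.15],0],[[0,-0.15,0.15],0],[[0,0,0],0]]'; python3 chk.py
python3 -m inch '[[[0,-0.17,0.12],0],[[0,-0.17,0.12],0],[[0,-0.17,0.12],0],[[0,0,0],0]]'; python3 chk.py
```

```text
shift px ((-0.23470007420100814, -0.05646665327067524), 0.4891113085216946) diff 19.266284942626953
[543.4 -96.2  39.2] [0.11 2.59 1.31]
[237 235 235 236 237 239 240 241 239 239 238 238 233 204 171 164 162 164
 163 164 160 157 137 100  89 137] [238 240 241 241 239 237 236 238 240 239 238 238 239 237 209 164 162 168
 168 165 163 158 114  80  79  81]
time_s: 14.32
tcp_pos: [543.6, -102.6, 45.3]
tcp_rot: [2.254, 2.187, 0.0]
ft_force: [0.3, 1.2, 0.3]
grip_width: 0.1
shift px ((-0.09127014613818218, -0.04220716747841635), 0.3754712653160095) diff 24.84228515625
[ 543.6 -102.5   45.3] [ 0.15 -0.07  1.16]
[236 234 235 235 237 239 240 240 240 238 227 229 215 184 169 166 163 165
 162 160 159 151 127  94  87 139] [239 239 240 241 239 237 237 235 228 232 233 234 234 234 234 233 227 183
 161 162 164 162 161 144  84  75]
time_s: 14.88
tcp_pos: [543.5, -107.6, 48.9]
tcp_rot: [2.254, 2.187, 0.0]
ft_force: [0.4, 0.5, 0.1]
grip_width: 0.1
shift px ((-0.09670844484919172, 0.46841572966881273), 0.3476848973168267) diff 27.39885711669922
[ 543.4 -107.5   48.9] [ 1.7  -0.28 -0.37]
[236 234 234 234 237 238 239 240 240 239 229 226 198 167 162 163 163 162
 159 160 161 150 121  88  87 136] [239 239 240 240 239 236 236 235 229 227 227 229 228 229 227 228 226 219
 193 160 155 159 157 159 126  75]
```

Run:
```python
from h import *
a=r.get_image("scene");b=r.get_image("side")
f=lambda i,x,y,w,h:cv2.resize(i[y:y+h,x:x+w],(400,300),interpolation=cv2.INTER_CUBIC)
cv2.imwrite("pics/m8.png",np.hstack([f(a,245,265,120,90),f(b,290,250,120,90)]))
```

```text
(no output)
```

View pics/m8.png

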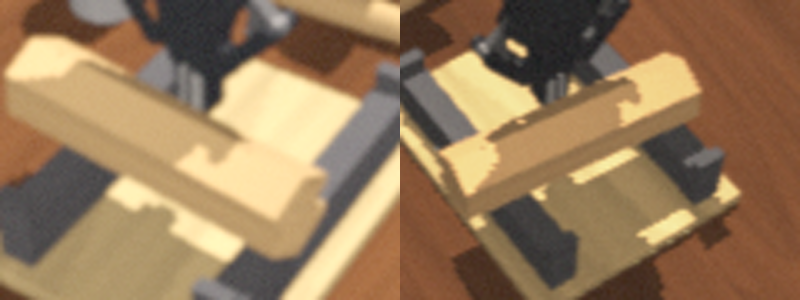

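```bash
python3 -m inch '[[[0,-0.2,0.12],0],[[0,-0.2,0.1],0],[[0,0,0],0],[[0,0,0],0]]'; python3 chk.py
python3 -m inch '[[[0,-0.2,0.1],0],[[0,-0.2,0.05],0],[[0,0,0],0],[[0,0,0],0]]'; python3 chk.py
python3 -m inch '[[[0,-0.2,0.05],0],[[0,-0.2,0.05],0],[[0,0,0],0],[[0,0,0],0]]'; python3 chk.py
```

```text
time_s: 15.52
tcp_pos: [543.4, -111.4, 51.0]
tcp_rot: [2.255, 2.188, 0.0]
ft_force: [-0.1, 0.8, 0.4]
grip_width: -0.1
shift px ((-0.23624924357282495, 0.21571813803886997), 0.3507596302032471) diff 30.821714401245117
[ 543.4 -111.3   51. ] [ 0.27 -0.27  0.33]
[236 235 234 234 237 239 240 240 240 239 233 192 147 143 148 167 205 176
 157 153 138 117 101  88  85 137] [239 240 241 241 239 237 236 236 238 239 241 242 238 234 233 234 228 197
 167 162 163 164 166 166 163 161]
time_s: 16.08
tcp_pos: [543.4, -115.4, 52.5]
tcp_rot: [2.255, 2.188, 0.0]
ft_force: [-0.1, -0.4, 0.1]
grip_width: -0.1
shift px ((-0.04284569926407755, 0.10390221192082194), 0.33645778444078234) diff 31.179428100585938
[ 543.4 -115.3   52.5] [-0.21 -0.08  0.06]
[236 235 235 234 236 239 240 239 239 240 234 192 150 140 145 161 205 186
 157 147 132 114 100  88  87 137] [239 239 241 240 239 237 236 237 237 239 240 241 240 234 233 233 231 206
 169 164 163 161 166 169 166 164]
time_s: 16.62
tcp_pos: [543.4, -119.4, 53.5]
tcp_rot: [2.255, 2.188, 0.0]
ft_force: [-0.2, 0.7, -0.3]
grip_width: 0.2
shift px ((0.07389949958373165, -0.031616086020122225), 0.3449922635820177) diff 31.081714630126953
[ 543.4 -119.4   53.5] [ 0.2   0.14 -0.02]
[236 234 234 235 236 238 240 239 240 240 233 193 148 138 143 162 203 183
 159 149 135 114  98  87  87 135] [239 239 241 241 239 236 236 236 238 240 240 241 239 235 234 233 232 207
 167 164 163 158 161 164 165 164]
```

```bash
python3 -m inch '[[[0,1,0],0],[[0,2,0],0],[[0,2,3],0],[[0,0,6],0],[[0,0,6],0],[[0,0,6],0],[[0,0,0],0],[[0,0,0],0]]'
python3 - <<'E'
from h import *
import pickle
c=cam("wrist"); w=r.get_image("wrist"); pickle.dump(c,open("w2.pkl","wb")); cv2.imwrite("pics/w2.png",w)
a=r.get_image("scene");cv2.imwrite("pics/s2.png",a);b=r.get_image("side")
f=lambda i,x,y,ww,h:cv2.resize(i[y:y+h,x:x+ww],(400,300),interpolation=cv2.INTER_CUBIC)
cv2.imwrite("pics/m9.png",np.hstack([f(w,0,0,640,480),f(a,245,265,120,90)]))
E
```

```text
time_s: 17.68
tcp_pos: [542.9, -68.3, 262.8]
tcp_rot: [-2.253, -2.188, 0.001]
ft_force: [-0.2, -0.1, -0.6]
grip_width: -0.2
```

View pics/m9.png

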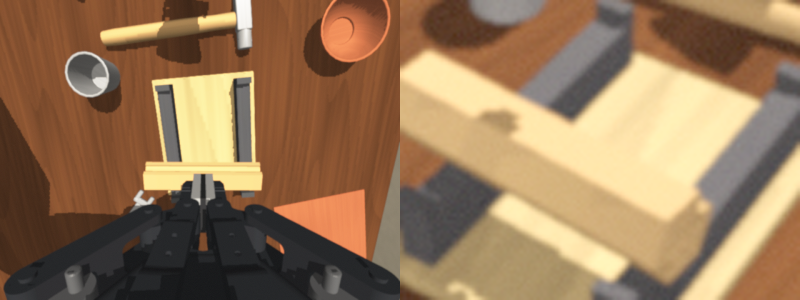

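Run:
```python
from h import *
import pickle
np.set_printoptions(precision=1,suppress=True)
c=pickle.load(open("w2.pkl","rb")); w=cv2.imread("pics/w2.png"); g=cv2.cvtColor(w,6)
for x in (240,246,400,408): print(x,g[250:312:2,x])
for p in [(233.6,259),(419,264),(229,304),(416,306)]: print(plane(c,p,74))
```

```text
240 [ 92  91  92  92 148 214 219 203 226 240 237 229 210 219 222 230 232 232
 232 232 232 232 232 232 231 232 223 146  99 100  99]
246 [ 99  99  98  99 137 210 218 203 226 240 238 234 217 219 221 229 232 232
 232 232 232 232 232 232 232 232 223 143  93  92  93]
400 [113 112 112 112 129 202 216 207 207 234 238 238 218 212 218 224 228 228
 228 228 228 228 228 228 228 228 226 177  85 102 112]
408 [180 186 192 193 198 212 216 207 207 234 237 237 218 213 217 223 227 228
 227 227 227 228 227 227 227 227 225 176 100  97  96]
[ 441.8 -128.9   74. ]
[ 646.3 -140.8   74. ]
[ 430.9 -183.5   74. ]
[ 645.3 -192.4   74. ]
```

Run:
```python
from h import *
import pickle
np.set_printoptions(precision=1,suppress=True)
c=pickle.load(open("w2.pkl","rb"))
for p,z in [((240,258),74),((404,258.3),74),((240,304),74),((404,304.5),74),((229,285),90),((421,285),90)]: print(plane(c,p,z))
```

```text
[ 449.  -127.9   74. ]
[ 629.4 -133.6   74. ]
[ 443.5 -183.9   74. ]
[ 631.4 -190.1   74. ]
[ 438.4 -152.6   90. ]
[ 645.1 -158.8   90. ]
```

```bash
python3 -m inch '[[[0,-5,0],0],[[0,-5,0],0],[[0,-3.7,-2],0],[[0,0,-6],0],[[0,0,-6],0],[[0,0,-5],0],[[0,0,-2],0],[[0,0.7,0],0],[[0,0.4,0],0],[[0,0,0],0],[[0,0,0],0]]'
python3 -m inch '[[[0,0,-0.15],0],[[0,0,-0.15],0],[[0,0,0],0]]'
python3 -m inch '[[[0,0,-0.15],0],[[0,0,-0.15],0],[[0,0,0],0]]'
```

```text
time_s: 19.2
tcp_pos: [543.8, -195.5, 54.4]
tcp_rot: [2.253, 2.187, 0.001]
ft_force: [0.1, -0.3, 1.1]
grip_width: 0.3
time_s: 19.58
tcp_pos: [543.3, -195.4, 50.4]
tcp_rot: [-2.255, -2.188, 0.0]
ft_force: [0.6, 0.2, -0.0]
grip_width: 0.3
time_s: 19.95
tcp_pos: [543.4, -195.4, 47.4]
tcp_rot: [2.255, 2.188, -0.0]
ft_force: [0.5, -1.0, -0.7]
grip_width: 0.2
```

```bash
python3 -m inch '[[[0,0.1,0.1],0],[[0,0.3,0.1],0],[[0,0,-0.15],0],[[0,0,-0.15],0],[[0,0,0],0]]'
python3 -m inch '[[[0,0,-0.15],0],[[0,0,-0.15],0],[[0,0,0],0]]'
```

```text
time_s: 20.58
tcp_pos: [543.7, -191.7, 46.8]
tcp_rot: [2.254, 2.187, 0.0]
ft_force: [0.1, -3.4, 4.7]
grip_width: 0.3
time_s: 20.95
tcp_pos: [544.4, -192.7, 44.9]
tcp_rot: [2.252, 2.185, 0.001]
ft_force: [-3.5, -8.3, 14.9]
grip_width: -0.5
```

```bash
python3 -m inch '[[[0,0.2,0],0],[[0,0.2,0],0],[[0,0.2,0],0],[[0,0.2,0],0]]'
python3 -m inch '[[[0,0.3,0],0],[[0,0.3,0],0],[[0,0.3,0],0],[[0,0.3,0],0],[[0,0.3,0],0]]'
python3 -m inch '[[[0,0.3,0],0],[[0,0.3,0],0],[[0,0.3,0],0],[[0,0.3,0],0],[[0,0,0],0]]'
```

```text
time_s: 21.45
tcp_pos: [545.0, -185.1, 45.1]
tcp_rot: [2.251, 2.184, 0.002]
ft_force: [0.2, -10.0, 14.1]
grip_width: 0.1
time_s: 22.08
tcp_pos: [545.1, -170.0, 45.1]
tcp_rot: [2.251, 2.184, 0.002]
ft_force: [0.3, -10.4, 13.7]
grip_width: -0.0
time_s: 22.7
tcp_pos: [545.1, -157.7, 45.1]
tcp_rot: [2.251, 2.184, 0.002]
ft_force: [0.6, -7.9, 13.6]
grip_width: -0.1
```

```bash
cat > blk.py <<'E'
from h import *
np.set_printoptions(precision=1,suppress=True)
s=r.read_state(); c=cam("wrist"); w=r.get_image("wrist"); cv2.imwrite("pics/w_last.png",w); g=cv2.cvtColor(w,6)
ok=cv2.inRange(cv2.cvtColor(w,cv2.COLOR_BGR2HSV),(15,40,165),(35,200,255))
for X in (455,478,610,632):   # columns over/outside the bars
    u=int(round(proj(c,(X,-125,74))[0])); v0=int(proj(c,(X,-60,74))[1]); v1=int(proj(c,(X,-215,74))[1])
    col=np.where(ok[v0:v1,u])[0]
    runs=np.split(col,np.where(np.diff(col)>3)[0]+1); k=max(runs,key=len)
    print(X,len(k),plane(c,(u,v0+k[0]),74),plane(c,(u,v0+k[-1]+1),74))
print(s['tcp_pos'],s['ft_force'])
E
python3 -m inch '[[[0,-0.3,0.5],0],[[0,-0.5,3],0],[[0,0,6],0],[[0,2,6],0],[[0,4,6],0],[[0,4,0],0],[[0,0,0],0],[[0,0,0],0]]'; python3 blk.py
```

```text
time_s: 23.7
tcp_pos: [543.2, -69.9, 249.4]
tcp_rot: [-2.253, -2.188, 0.001]
ft_force: [0.0, -0.3, -1.1]
grip_width: 0.4
455 49 [458.3 -89.7  74. ] [ 453.  -144.1   74. ]
478 49 [480.9 -90.3  74. ] [ 476.7 -144.8   74. ]
610 48 [609.8 -95.2  74. ] [ 611.1 -148.8   74. ]
632 114 [629.1 -59.4  74. ] [ 634.  -186.5   74. ]
[543.2 -69.9 249.4] [ 0.  -0.3 -1.1]
```

```bash
python3 -m inch '[[[0,0,-5],0],[[0,0,-5],0],[[0,0,-5],0],[[0,0,-4],0],[[0,0,-2],0],[[0,-0.3,-0.7],0],[[0,-0.4,0],0],[[0,-0.4,0],0],[[0,-0.3,0],0],[[0,0,0],0]]'; python3 -m inch '[[[0,-0.15,0.17],0],[[0,-0.15,0.17],0],[[0,-0.15,0.17],0],[[0,-0.15,0.17],0],[[0,-0.15,0.15],0],[[0,-0.15,0.15],0],[[0,0,0],0]]'; python3 chk.py
```

```text
time_s: 25.0
tcp_pos: [543.6, -84.2, 33.3]
tcp_rot: [2.254, 2.187, 0.001]
ft_force: [-0.4, 0.5, -0.7]
grip_width: -0.4
time_s: 25.88
tcp_pos: [543.5, -93.1, 42.7]
tcp_rot: [2.254, 2.187, 0.0]
ft_force: [0.5, 2.4, 1.8]
grip_width: -0.1
shift px ((-0.4541386956045095, 0.39968321132006324), 0.5217312081654867) diff 16.884000778198242
[543.4 -93.1  42.6] [0.57 1.32 0.81]
[236 234 234 235 237 238 240 238 227 229 229 229 224 195 164 162 166 167
 165 166 164 159 121  80  82 133] [240 240 240 240 239 235 226 229 229 229 229 229 229 227 203 173 169 169
 170 173 168 132  85  83  78  75]
```

Rolling the same way as before (≈2 N, top face darkening). Continue the arc.

```bash
python3 -m inch '[[[0,-0.15,0.15],0],[[0,-0.15,0.15],0],[[0,-0.17,0.12],0],[[0,-0.17,0.12],0],[[0,-0.17,0.12],0],[[0,-0.2,0.12],0],[[0,0,0],0],[[0,0,0],0]]'; python3 chk.py;python3 -m inch '[[[0,-0.2,0.1],0],[[0,0,0],0],[[0,0,0],0]]'; python3 chk.py
```

```text
time_s: 26.92
tcp_pos: [543.4, -103.0, 50.4]
tcp_rot: [2.255, 2.188, 0.0]
ft_force: [0.1, -0.5, 0.3]
grip_width: 0.2
shift px ((0.28773046916005285, -0.6521162646603891), 0.35291786405775283) diff 27.575428009033203
[ 543.4 -103.    50.4] [-0.27  0.45  0.18]
[237 235 234 236 238 240 240 241 240 240 234 194 148 148 153 159 162 166
 166 161 157 144 113  88  89 134] [239 239 241 241 239 237 237 236 237 239 241 241 232 216 170 193 214 216
 174 163 164 163 166 166 154 156]
time_s: 27.35
tcp_pos: [543.4, -105.0, 51.4]
tcp_rot: [2.255, 2.188, 0.0]
ft_force: [-0.2, -0.2, -0.1]
grip_width: 0.0
shift px ((-0.42544694181433584, -0.41759215708960085), 0.3673382451799181) diff 26.211999893188477
[ 543.4 -105.    51.4] [0.55 0.33 0.04]
[236 234 234 235 237 239 240 240 239 241 234 194 169 190 160 160 164 162
 167 162 163 156 136 101  89 134] [239 239 240 240 239 237 237 237 238 240 239 234 216 170 199 221 227 196
 164 161 159 164 165 163 159 157]
```

```bash
python3 -m inch '[[[0,-0.2,0.1],0],[[0,0,0],0],[[0,0,0],0]]'; python3 chk.py; python3 -m inch '[[[0,-0.2,0.05],0],[[0,0,0],0],[[0,0,0],0]]'; python3 chk.py
```

```text
time_s: 27.78
tcp_pos: [543.4, -107.0, 52.4]
tcp_rot: [2.255, 2.188, 0.0]
ft_force: [-0.4, -0.3, -0.3]
grip_width: 0.5
shift px ((-0.41169143087127225, -0.38964866565953216), 0.3663877925607893) diff 26.15142822265625
[ 543.4 -107.    52.4] [ 0.54 -0.73 -0.04]
[236 235 234 235 237 239 240 240 240 239 234 193 171 189 158 161 164 166
 167 163 161 151 135  97  86 137] [239 239 240 241 238 237 236 237 237 240 240 233 216 171 201 220 227 195
 160 162 163 161 163 165 157 156]
time_s: 28.2
tcp_pos: [543.4, -109.0, 52.9]
tcp_rot: [2.255, 2.188, 0.0]
ft_force: [-0.5, 0.5, 0.4]
grip_width: 0.3
shift px ((-0.413768563904064, -0.5482954948434333), 0.3769084278742472) diff 26.141143798828125
[ 543.4 -109.    52.9] [-0.31  0.17 -0.09]
[236 234 235 235 237 239 241 240 240 240 234 194 169 188 160 163 161 161
 163 164 163 151 134  96  87 136] [240 239 240 240 240 236 237 236 237 239 239 233 216 169 201 221 226 195
 162 165 159 159 169 165 161 159]
```

```bash
python3 -m inch '[[[0,1,0],0],[[0,2,0],0],[[0,0,3],0],[[0,0,6],0],[[0,0,6],0],[[0,0,5],0],[[0,0,0],0],[[0,0,0],0]]'; python3 blk.py
python3 - <<'E'
from h import *
c=cam("wrist"); w=cv2.imread("pics/w_last.png"); g=cv2.cvtColor(w,6)
for X in (478,610):
  u=int(round(proj(c,(X,-150,98))[0]))
  vs=range(int(proj(c,(X,-110,98))[1]),int(proj(c,(X,-195,98))[1]))
  print(X,[(int(plane(c,(u,v),98)[1]),int(g[v,u])) for v in vs])
E
```

```text
time_s: 29.25
tcp_pos: [543.0, -78.0, 252.3]
tcp_rot: [-2.253, -2.188, 0.0]
ft_force: [0.4, 0.5, 0.1]
grip_width: -0.0
455 47 [ 455.2 -121.5   74. ] [ 450. -176.   74.]
478 49 [ 478.6 -119.9   74. ] [ 474.2 -176.7   74. ]
610 48 [ 609.7 -126.1   74. ] [ 610.9 -182.    74. ]
632 115 [629.3 -59.9  74. ] [ 634.3 -187.5   74. ]
[543.  -78.  252.3] [0.4 0.5 0.1]
478 [(-110, 212), (-111, 215), (-112, 216), (-113, 219), (-114, 222), (-115, 223), (-116, 223), (-117, 223), (-118, 223), (-119, 223), (-120, 222), (-121, 223), (-122, 222), (-123, 222), (-124, 223), (-125, 223), (-126, 222), (-127, 223), (-128, 223), (-129, 222), (-130, 222), (-132, 222), (-133, 222), (-134, 223), (-135, 225), (-136, 228), (-137, 229), (-138, 230), (-139, 230), (-140, 228), (-141, 224), (-142, 209), (-143, 193), (-144, 199), (-146, 219), (-147, 232), (-148, 237), (-149, 238), (-150, 239), (-151, 240), (-152, 240), (-153, 234), (-154, 219), (-155, 205), (-157, 218), (-158, 227), (-159, 230), (-160, 230), (-161, 228), (-162, 216), (-163, 179), (-164, 123), (-165, 90), (-167, 86), (-168, 90), (-169, 91), (-170, 90),
[... 538 characters left out ...]
 219), (-133, 220), (-134, 219), (-135, 219), (-136, 220), (-137, 220), (-139, 221), (-140, 224), (-141, 227), (-142, 228), (-143, 228), (-144, 228), (-145, 225), (-146, 209), (-147, 184), (-148, 186), (-149, 208), (-150, 227), (-152, 237), (-153, 239), (-154, 239), (-155, 238), (-156, 238), (-157, 236), (-158, 225), (-159, 201), (-160, 203), (-162, 221), (-163, 227), (-164, 228), (-165, 226), (-166, 219), (-167, 190), (-168, 143), (-169, 116), (-171, 114), (-172, 114), (-173, 114), (-174, 109), (-175, 98), (-176, 81), (-177, 72), (-178, 71), (-180, 77), (-181, 92), (-182, 105), (-183, 110), (-184, 112), (-185, 112), (-187, 110), (-188, 111), (-189, 110), (-190, 104), (-191, 99), (-192, 96)]
```

```bash
python3 -m inch '[[[0,0,5],0],[[0,2,4],0],[[0,5,0],0],[[0.3,5,0],-2],[[0.5,5,0],-2],[[0.5,5,0],-2],[[0.5,5,0],-2],[[0.5,5,0],-2],[[0.5,5,0],0],[[0,4.9,0],0],[[0,0,-4],0],[[0,0,-4],0],[[0,0,0],0],[[0,0,0],0]]' 0 20
python3 - <<'E'
from h import *
np.set_printoptions(precision=1,suppress=True)
c=cam("wrist");w=r.get_image("wrist");cv2.imwrite("pics/w3.png",w)
print(proj(c,(570.7,341.5,210.6)),ray(c,(320,240)))
v=cv2.cvtColor(w,6); p=proj(c,(570.7,341.5,210.6)).astype(int); print(v[p[1]-60:p[1]+61:6,p[0]-60:p[0]+61:6])
E
```

```text
time_s: 31.05
tcp_pos: [571.8, 340.2, 263.7]
tcp_rot: [2.437, 1.983, 0.001]
ft_force: [-0.1, 0.6, 1.0]
grip_width: 85.6
[321.3 240. ] (array([586.5, 409.8, 434.7]), array([-0.1, -0.3, -1. ]))
[[118 114 111 120 113 115 111 113 119 123 121 121 119 122 127 130 128 122
  125 132 121]
 [119 118 112 117 114 117 111 112 119 121 124 121 120 122 131 129 128 122
  124 130 125]
 [117 118 113 112 117 116 110 110 118 120 125 121 121 123 130 124 127 122
  126 130 128]
 [113 118 112 111 120 114 112 111 123 119 125 122 121 122 126 123 128 126
  125 127 128]
 [114 118 113 109 118 111 115 110 118 120 125 122 122 121 124 124 130 128
  125 125 127]
 [113 119 116 109 116 111 115 109 113 121 123 124 124 120 124 120 131 129
  123 125 129]
 [117 116 118 111 115 114 115 109 112 122 122 124 123 121 125 126 128 129
  122 124 129]
 [121 113 118 114 112 118 112 111 114 120 112 125 123 123 127 131 115 127
  121 124 127]
 [123 115 117 115 107 116 110 111  42  46  47  41 109 124 128 130 115 117
  122 125 126]
 [124 115 120 118 107 115 109  50  46  55  56  48  41 114 121 129 117 119
  116 122 124]
 [122 118 117 120 
[... 261 characters left out ...]
8 115 147 152 150 150  90  49  51  54 150 153 149 152 149 125
  121 115 107]
 [132 124 121 134 147 149 149 149 139 245 253 155 150 152 147 149 147 139
  123 117 102]
 [134 123 126 139 148 147 147 147  92 245 252 122 146 148 147 148 146 144
  124 120  72]
 [129 126 125 135 146 146 145 146 111 245 252 144 142 144 145 145 146 142
  125 122  71]
 [123 131 121 129 144 143 143 143 143 245 252 150 141 143 143 142 143 135
  124 125  94]
 [127 134 124 126 141 141 142 141 138 245 252 153 139 139 141 140 139 137
  124 126 117]
 [125 132 126 130 131 139 138 139 137 245 252 153 137 134 137 137 132 127
  122 126 120]
 [124 127 129 127  93 132 136 136 134 245 252 154 137 132 137 118 117 126
  114 126 121]]
```

```bash
python3 -m inch '[[[-0.1,0,-4],0],[[0,0,-3],0],[[0,0,-1.5],0],[[0,0,0],0],[[0,0,0],0]]'; python3 -m inch '[[[0,0,0],0],[[0,0,0],0],[[0,0,0],0],[[0,0,0],0],[[0,0,0],0],[[0,0,0],0]]' 255 25
```

```text
time_s: 31.72
tcp_pos: [571.1, 340.3, 179.5]
tcp_rot: [2.436, 1.983, 0.004]
ft_force: [0.4, 1.0, 0.1]
grip_width: 85.4
time_s: 32.48
tcp_pos: [570.4, 340.0, 178.1]
tcp_rot: [2.437, 1.983, 0.0]
ft_force: [-2.0, -0.5, 3.4]
grip_width: 24.3
```

```bash
python3 -m inch '[[[0,0,0],0],[[0,0,0],0],[[0,0,-0.5],0],[[0,0,-0.5],0],[[0,0,0],0]]' 120; python3 -m inch '[[[0,0,0],0],[[0,0,0],0],[[0,0,0],0],[[0,0,0],0],[[0,0,0],0]]' 255 25
```

```text
time_s: 33.1
tcp_pos: [570.2, 339.8, 167.2]
tcp_rot: [-2.437, -1.983, 0.002]
ft_force: [-0.8, -0.6, 0.1]
grip_width: 45.1
time_s: 33.72
tcp_pos: [570.4, 340.0, 168.0]
tcp_rot: [2.437, 1.983, 0.0]
ft_force: [-1.7, 0.7, 1.0]
grip_width: 24.0
```

```bash
python3 -m inch '[[[-0.15,0.15,0.55],0.9],[[-0.15,0.15,0.56],0.9],[[-0.15,0.1,0.56],0.9],[[-0.15,0.1,0.56],0.9],[[-0.16,0.03,0.57],0.9],[[-0.16,0.02,0.57],0.9],[[-0.18,-0.03,0.57],0.9],[[-0.18,-0.04,0.57],0.9],[[-0.18,-0.1,0.56],0.9],[[-0.18,-0.1,0.56],0.9],[[-0.17,-0.16,0.54],0.9],[[-0.17,-0.16,0.54],0.9],[[0,0,0],0],[[0,0,0],0]]'
python3 - <<'E'
from h import *
np.set_printoptions(precision=1,suppress=True)
# predicted pixel positions of knob & mouth if on target
P=np.array([549,236,240.]);G=np.array([542.5,-151.2,98]);d=(G-P)/np.linalg.norm(G-P)
for n in ("scene","side"):
  c=cam(n);i=r.get_image(n);cv2.imwrite(f"pics/{n}L.png",i);print(n,"knob",proj(c,P-110*d),"mouth",proj(c,P+62*d))
E
```

```text
time_s: 35.48
tcp_pos: [550.5, 339.5, 235.3]
tcp_rot: [2.239, 2.203, 0.0]
ft_force: [-1.6, -2.6, 1.8]
grip_width: 24.1
scene knob [416.4 132.5] mouth [381.2 179.6]
side knob [252.6 126.1] mouth [279.9 174.6]
```

```bash
python3 -m inch '[[[0,0,0],0],[[0,0,0],0],[[0,0,0],0],[[0,0,0],0],[[0,0,0],0]]' 0; python3 -m inch '[[[0,0,2],0],[[0,0,4],0],[[0,2,5],0],[[0,4,5],0],[[-2,5,3],0],[[-3,5,0],0],[[-3,4,0],0],[[0,0,0],0],[[0,0,0],0]]'
cat > lamp.py <<'E'
from h import *
np.set_printoptions(precision=1,suppress=True)
P=np.array([549,236,240.]);G=np.array([542.5,-151.2,98])
def knob(i,pr):
    x,y=(int(v)-18 for v in pr); g=cv2.cvtColor(i,6)[y:y+36,x:x+36]
    n,l,st,ce=cv2.connectedComponentsWithStats((g<60).astype(np.uint8))
    k=[(round(float(ce[j][0]+x),1),round(float(ce[j][1]+y),1),int(st[j][4])) for j in range(1,n) if st[j][4]>8]; print(k); return k
def mouth(i,pr):
    x,y=(int(v)-30 for v in pr); q=cv2.cvtColor(i[y:y+60,x:x+60],cv2.COLOR_BGR2HSV)
    m=((q[...,1]<45)&(q[...,2]>120)).astype(np.uint8); n,l,st,ce=cv2.connectedComponentsWithStats(m)
    j=1+np.argmax(st[1:,4]); M=l==j; v=q[...,2]
    print("mouth comp",st[j]+np.array([x,y,0,0,0]),ce[j]+[x,y]); return v
import sys
d=(G-P)/np.linalg.norm(G-P)
for n in ("scene","side"):
    c=cam(n);i=r.get_image(n);cv2.imwrite(f"pics/{n}L.png",i)
    kp=proj(c,P-110*d);mp=proj(c,P+62*d);print(n,kp,mp);knob(i,kp);mouth(i,mp)
for n,k,m in (("scene",(421.2,160),(377.5,163)),("side",(260.7,143.7),(275.2,164.5))):
    i=cv2.imread(f"pics/{n}0.png");print("start",n,k,m);knob(i,k);mouth(i,m)
E
python3 lamp.py
```

```text
time_s: 36.2
tcp_pos: [550.6, 339.6, 235.0]
tcp_rot: [2.239, 2.203, 0.0]
ft_force: [0.1, 0.5, -0.3]
grip_width: 85.6
time_s: 37.33
tcp_pos: [470.8, 538.4, 423.7]
tcp_rot: [2.239, 2.204, -0.0]
ft_force: [-0.1, -0.1, -0.1]
grip_width: 85.4
scene [416.4 132.5] [381.2 179.6]
[(417.3, 132.8, 43)]
mouth comp [ 365  149   46   60 1524] [388.5 172.3]
side [252.6 126.1] [279.9 174.6]
[(252.8, 125.4, 51)]
mouth comp [256 144  35  34 578] [270.9 158.9]
start scene (421.2, 160) (377.5, 163)
[(421.5, 160.6, 35)]
mouth comp [ 363  143   44   40 1371] [384.5 162.9]
start side (260.7, 143.7) (275.2, 164.5)
[(253.0, 149.5, 102)]
mouth comp [255 144  35  36 859] [272.8 162.1]
```

Run:
```python
from h import *
from scipy.optimize import least_squares
np.set_printoptions(precision=1,suppress=True)
cs=[cam("scene"),cam("side")]; G=np.array([542.5,-151.2,98])
k1,e=tri(cs,[(417.3,132.8),(252.8,125.4)]); k0,_=tri(cs,[(421.4,160.3),(260.7,143.7)])
print(k1,e,k0)
f=lambda k:[np.linalg.norm(k0-np.r_[k,240])-110,np.linalg.norm(k1-np.r_[k,240])-110]
P2=np.r_[least_squares(f,[549,236]).x,240]
for P in (np.array([549,236.3,240]),P2,np.array([548,240,240])):
    d=(P-k1)/np.linalg.norm(P-k1); t=(G-P)@d; m=G-(P+t*d); print(P,np.linalg.norm(P-k1),"miss of beam",m)
    # expected view of mouth
    print([proj(c,P+62*d) for c in cs])
```

```text
[552.5 341.6 277.3] [0.7, 0.7] [570.9 342.5 209.7]
[549.  236.3 240. ] 111.76608184257037 miss of beam [ 6.5  1.3 -4.2]
[array([380.9, 179.3]), array([279.5, 174.5])]
[553.9 238.1 240. ] 110.00000000004484 miss of beam [-16.5   0.3  -1.4]
[array([384.3, 179.9]), array([281.7, 173.3])]
[548 240 240] 108.32487693000286 miss of beam [11.9 -1.   1.4]
[array([381.1, 178.7]), array([278.3, 174.1])]
```

```bash
python3 chk.py
python3 - <<'E'
from bench import r
print(r.read_state()['time_s'],r.read_state()['grip_width']); print(r.close_job())
E
```

```text
shift px ((-0.596338522121961, -0.4503396723490063), 0.3535053055153953) diff 24.841142654418945
[471.5 537.6 424. ] [-0.68  0.03  0.05]
[232 230 230 231 233 234 236 235 235 235 229 187 161 182 152 154 156 157
 157 159 155 149 133  92  86 131] [234 235 236 237 235 232 232 232 233 235 236 229 208 164 194 215 222 190
 158 158 156 157 155 157 151 152]
37.475 84.97088112868487
the job is handed in; nothing more can be done
None
```

I rolled the block over two faces, aimed the lamp, let go of everything and handed the job in at about 37.5 s; no verdict was reported.

**Block:** I rolled it by pushing with the closed fingers on its lamp-side edge. Between the two rolls I slid it about 40 mm back along the bearers, so it would not run into the lip.

**Checks on the block:** A wrist view after the second roll showed the 14 mm groove centred on a level top flat 28 mm wide. Its middle was at about (542, -151) mm. That is about 15 mm off the bearers' centre along the block's length, 46 mm off along the bearers, and 0.1 rad from square. The final scene picture matched the one taken before I aimed the lamp, so the block had not moved since.

**Lamp:** I turned it by its knob, which after release lay about 3 mm from where I had aimed it. With my main estimate of the pivot, the beam passes about 8 mm from the middle of the groove. A second estimate, worked out from the two knob positions alone, disagreed and put the miss at about 17 mm; both are inside the 30 mm limit.

**What went wrong or was not checked:**
- My first pushes missed, because the fingertips sat about 20 to 40 mm higher than the reported tool point.
- One of those early pushes slid the block about 4 mm.
- I viewed 12 pictures, two over the budget, so the last checks were by numbers only.
- I did not measure the other things on the bench again; no move was planned near them.

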